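Sign out a test-gas canister and take off its valve cap

TASK

Sign out the gas canister that stands in the bench stand: turn the canister in its stand until its paper label faces the scanner's window squarely, and let it rest there a moment so that the code is read. Then unscrew its valve cap: flammable gases have left-hand threads and the others right-hand, and nothing outside tells which this is, so try the cap gently both ways rather than force it, and keep the label facing the scanner. Finish while holding the cap still in the gripper, lifted off and at least 6 cm above its place on the neck; do not put it down, and leave the other things on the bench where they are.

Things in the scene. Friction and masses are not known exactly. Their poses are not given: they have to be found in the camera images.
- canister: Aluminium cylinder 56 mm across, upright in the stand, which it cannot leave; it turns only about its vertical axis, stiffly (0.6 N m either way, no end) and stays where left. Origin on the axis at its underside, 12 mm above the bench; z up; +x points out through the middle of its label. Wall straight to 125 mm above the origin, then a low shoulder up to the neck at 130 mm.
- canister_grip (a point): On the canister's axis, 117 mm above its underside: a good height to grip its 56 mm wall from above, fingers either side of the cap. The seated cap's top is 40 mm above this point, the stand's collar ends 72 mm below it. Axes as the canister's.
- label (a point): Middle of the white paper bar-code label on the canister's wall, 28 mm from the axis, 84 mm above the underside; +x points straight out of it. The label covers a fifth of the way round, 62 mm tall; a 14 mm wide tongue of it runs up and over the shoulder, so it can be seen from above.
- cap_center (a point): Centre (half-way up, on the axis) of the valve cap: grey, ribbed, round, 40 mm across, 20 mm tall, 35 g. Seated, its centre is 147 mm above the canister's underside and its lower edge 12 mm above the edge of the wider shoulder: fingertips gripping it should be no more than 17 mm below its centre. Z up.
- stand: The bench stand, fixed: a round grey foot 124 mm across, 12 mm thick, and a split collar 74 mm across up to 57 mm above the bench round the canister, with a clamp screw on its -x side. Origin at the centre of its underside, on the canister's axis; z up.
- scanner_window (a point): Centre of the scanner's window, 66 mm above the bench. The scanner is a fixed grey box 46 mm deep, 72 mm wide, its top 95 mm above the bench, on a black foot 70 by 76 mm; its window, 10 to 14 cm from the canister's axis, looks along this point's -x, roughly at the canister.
- regulator: Bystander: a small brass pressure regulator with a round gauge, 110 by 70 by 40 mm, lying on the bench. Origin under its middle.
- reagent_bottle: Bystander: an amber glass bottle, 60 mm across and 115 mm tall. Origin at the centre of its underside.
- tip_box: Bystander: a white box of pipette tips with a clear lid, 87 by 122 by 74 mm. Origin at the centre of its underside.
- neck (a point): Foot of the neck under the cap, 130 mm above the canister's underside, on its axis. A quick thread of unknown hand: loosening, the cap turns with a light drag (under 0.1 N m), can be lifted straight off from 60 to 70 degrees and then meets an end stop. The other way it meets a dead stop within 15 degrees. Turned on against a stop, the cap takes the whole canister round with it.
There are look-alikes about, which are no part of the job. Of the things shaped like the part that bears cap_center, the grey one is meant.

How it is judged (in metres and radians):
On the way, in this order (a step that is already met when the one before it is completed fails the run):
1. The label faces the scanner's window and the canister rests there, cap still on (y of scanner_window in the frame of canister between -0.036 and 0.036 m and x of scanner_window in the frame of canister above 0.05 m and angular speed of canister below 0.1 rad/s and z of cap_center in the frame of canister below 0.152 m), for 0.3 s.
2. The cap comes off the neck (z of cap_center in the frame of canister above 0.17 m and contact force between cap and the fingers above 0.5 N), for 0.1 s.
At the end, for the whole second after the job is handed in: The cap is held still by the fingers alone, its centre at least 50 mm above its seated place and clear of the canister; the canister's label still faces the scanner (the window lies within 48 mm either side of the line straight out of the label); the bystanders are within 30 mm of where they stood (z of cap_center in the frame of canister above 0.197 m and contact force between cap and the fingers above 0.5 N and contact force between cap and canister below 0.1 N and linear speed of cap below 0.03 m/s and y of scanner_window in the frame of canister between -0.048 and 0.048 m and x of scanner_window in the frame of canister above 0.05 m and distance of each of regulator, reagent_bottle, tip_box from where it was at the start of the episode below 0.03 m); the arm keeps its last pose, push and grip.
It fails at once if a bystander is knocked about (distance of any of regulator, reagent_bottle, tip_box from where it was at the start of the episode above 0.05 m).
It fails at once if the cap is dropped on the bench (height (world z) of cap_center below 0.12 m).
It also fails if it takes over 61 s, if anything falls off the work surface, if the arm or the gripper's body presses on something with over 40 N, if the wrist force passes 120 N, or if a joint passes its speed limit or range.

ROBOT

A 6-joint arm with a two-finger parallel gripper is mounted at the origin on the work surface. World frame = base frame: x ahead of the robot, y to its left, z up, the work surface at z = 0. Lengths are in mm, angles in rad, forces in N, time in s.
With the tool pointing down it reaches from about 300 to 1000 mm from the base axis. Payload 5.1 kg.
Tool frame: the origin (TCP) lies at the very end of the fingers, on their centre line; the grasp point (between the pads) lies env.grip_depth behind it (env.grip_depth is the distance from the TCP to the grasp point, in mm); z points along the fingers, y is the line along which they close (so a half turn about z gives the same grasp; the last joint's range is limited). The gripper opens to 95 mm and grips with 3 to 60 N. Pads are 20 mm wide; open, the fingers measure 119 mm over their backs; the gripper's body (75 mm by 180 mm) begins 59 mm behind the grasp point.
Start: joints at [-1.201, 0.124, 1.65, -0, 1.367, -0.083], TCP at [284.333, -584.499, 189.556] pointing down, gripper open.
Joint ranges: [-2.61, 2.61], [-1.02, 2.33], [0.03, 2.71], [-1.35, 4.49], [0.32, 2.68], [-2.91, 2.91]. Speed limits (rad/s): [2.57, 2.57, 3.14, 3.14, 3.14, 3.14].

INTERFACE

Orientations are given as a unit quaternion [x, y, z, w].
In Python, from plant import readout, cams, env, outline_of gives the robot as it stands.
- The arm moves only by the shell command python3 -m jog 'ROWS'. ROWS is JSON, a list that holds one entry, the list of rows, each a list of 5 numbers: the opening, from 0 (shut) to 1 (fully open), then the shift along the tool's x, y, z in cm, then the turn about the tool's z in degrees. A call has 1 to 20 rows; each row shifts and turns the commanded pose from where the row before left it, along the tool's axes as they then stand; what a row does not reach is not made up. A row lasts 1/8 s, in which the tool goes at most 62.5 mm and 10.7 degrees, less where a joint would pass 70% of its speed; a pose out of reach is approached as far as the arm can. A call is refused whole if a number of a shift passes 6.25 or a number of a turn 10.7, either way. A call with a gripper value outside its range is refused whole. The fingers move at their own pace and stop on an object; the grip force is fixed at half the most. Time passes only in rows, so rows that do not move let the fingers close. It gives the time, the measured TCP pose, the force, the opening and the grip force at its end, in the units of the state.
- readout.get_state(): the state, without advancing time (a new reading comes with each control period).
- cams.camera(name): name is "scene" or "side" or "wrist"; returns the picture (384x512x3 uint8, blue, green, red); there is no depth.
- cams.get_calibration(name): a dict with "mtx" (3x3 intrinsics, pixels), "dist" ([k1, k2, p1, p2, k3] as OpenCV has them; the pictures are not rectified), "eye" and "orientation" of the camera in the world; the wrist camera has in their place "T_tool_cam" (4x4, takes a point from camera to tool coordinates, whose origin is the TCP and whose axes are the flange's). Camera axes: x right, y down, z forward; pixel columns grow to the right and rows downward; lengths in mm; the calibration is good to about 2 mm. A picture is of the moment at which its call begins: read the wrist's pose just before it. get_calibration takes no time and is no camera call.
- env.close_job(): hands the job in; it is judged then, once.
Trained networks look in the newest picture that a camera, given by its name, has taken for a name from the list of things; names that differ only in an ending like _2 or _b are one class to them, and where a whole thing is asked for, a point or a joint stands for the part that bears it (a point fixed in the world has none). Each returns a list of dicts, best first, with "conf" (0 to 1); they miss things now and then, are a little off and sometimes report something else, mostly with a low value. They report only what shows in the picture. A call takes as long as a camera call. They do not tell look-alikes from the thing itself.
- outline_of(label, camera): "pixels" (384x512 bool, what is visible of it) and "uv" ([column, row] in pixels, amid what is visible of it).
The state is a dict: "clock": time; "qpos": joint angles; "qd": joint speeds; "joint_efforts": joint torques, N m; "eef_pos": TCP position; "eef_rot": TCP orientation; "contact_force": force on the tool from outside, world axes, zero at the start; "moment": the same for the moment, N m; "opening": opening from 0.0 (shut) to 1.0 (fully open); "gripper_force": force on a finger pad.
Only numpy, scipy, OpenCV 4.12 (cv2) and the standard library are available. Lean on these libraries where they do the work, as an engineer would, in place of code of your own. Each camera call takes 0.05 s, during which the arm holds its last target. There are 200 camera calls.

## Working session

There is one attempt and no reset: what is moved stays moved. The work goes in short steps, Python scripts to look and compute and a shell command to move; the robot and the scene stay as the last step left them, time stands still between calls to the robot, and variables do not carry over. Pictures are saved under pics/ and viewed, at most 10 in all, crops included, and the job is handed in when it is done.

```bash
ls; mkdir -p pics; python3 - <<'E'
from plant import readout,cams,env
import cv2,numpy as np
print(readout.get_state(), env.grip_depth)
a=cams.camera("scene");b=cams.camera("side")
cv2.imwrite("pics/scene.png",a);cv2.imwrite("pics/side.png",b)
for n in("scene","side","wrist"):print(n,cams.get_calibration(n))
E
```

```text
pics
{'clock': 0.0, 'qpos': array([-1.20063385e+00,  1.24544335e-01,  1.65165567e+00,  3.26606806e-05,
        1.36748227e+00, -8.25999481e-02]), 'qd': array([ 0.00074231, -0.0003402 , -0.00040348, -0.00119813, -0.00115182,
       -0.00044187]), 'joint_efforts': array([ 2.18485275e-05, -4.17607999e+01, -3.59927237e+01,  7.74141261e-02,
        4.94089723e-02, -2.05292345e-04]), 'eef_pos': array([ 284.07813301, -583.87587365,  188.27254602]), 'eef_rot': array([ 9.74485232e-01,  2.24449194e-01, -1.33881457e-04, -1.03631973e-03]), 'contact_force': array([-0.46625477,  0.27138287, -0.04794859]), 'moment': array([-0.00214562,  0.00547285, -0.03855433]), 'gripper_force': 0.0, 'opening': 1.0012369594456167} 18.8
scene {'mtx': array([[375.26789596,   0.        , 246.99983342],
       [  0.        , 375.26789596, 191.09564455],
       [  0.        ,   0.        ,   1.        ]]), 'dist': array([-0.1123726,  0.       ,  0.       ,  0.       ,  0.       ]), 'eye': array([1098.67156105, -296.74198668, 1015.01189915]), 'orientation': array([ 0.77524306,  0.55607095, -0.16823519, -0.24795206])}
si
[... 288 characters left out ...]
, 826.03817557]), 'orientation': array([-0.25485372,  0.86186887, -0.4191493 ,  0.12862931])}
wrist {'mtx': array([[338.06307298,   0.        , 256.48957604],
       [  0.        , 338.06307298, 193.00878084],
       [  0.        ,   0.        ,   1.        ]]), 'dist': array([-0.07722008,  0.        ,  0.        ,  0.        ,  0.        ]), 'T_tool_cam': array([[ 5.38467966e-04, -9.65700737e-01, -2.59657076e-01,
         7.27365007e+01],
       [ 9.99999742e-01,  3.96385785e-04,  5.99551470e-04,
        -9.05980829e-01],
       [-4.76062922e-04, -2.59657332e-01,  9.65700701e-01,
        -1.96078903e+02],
       [ 0.00000000e+00,  0.00000000e+00,  0.00000000e+00,
         1.00000000e+00]])}
```

View pics/scene.png

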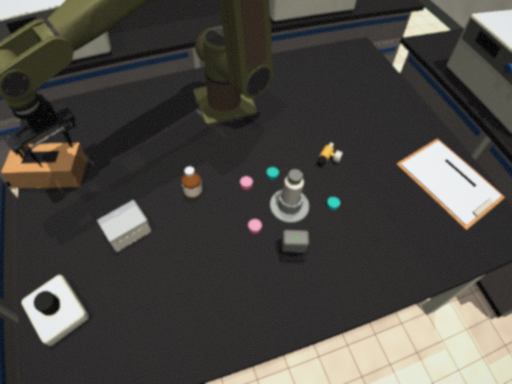

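View pics/side.png

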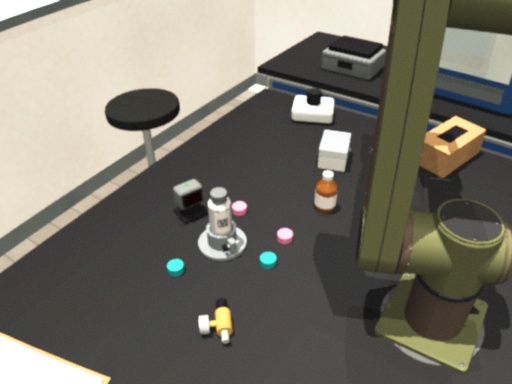

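```bash
cat > h.py <<'E'
from plant import readout,cams,env,outline_of
import cv2,numpy as np
from scipy.spatial.transform import Rotation as R
def pose(cam,st=None):
    c=cams.get_calibration(cam)
    if cam!="wrist": Rm=R.from_quat(c["orientation"]).as_matrix();e=c["eye"]
    else:
        st=st or readout.get_state();T=c["T_tool_cam"];Rt=R.from_quat(st["eef_rot"]).as_matrix()
        Rm=Rt@T[:3,:3];e=st["eef_pos"]+Rt@T[:3,3]
    return c,Rm,np.array(e)
def at_z(cam,uv,z,st=None):
    "pixels -> world points at height z"
    c,Rm,e=pose(cam,st)
    p=cv2.undistortPoints(np.array(uv,float).reshape(-1,1,2),c["mtx"],c["dist"])[:,0]
    d=np.c_[p,np.ones(len(p))]@Rm.T
    return e+d*((z-e[2])/d[:,2])[:,None]
def proj(cam,P,st=None):
    c,Rm,e=pose(cam,st)
    q=(np.array(P,float).reshape(-1,3)-e)@Rm
    return cv2.projectPoints(q,np.zeros(3),np.zeros(3),c["mtx"],c["dist"])[0][:,0]
E
python3 - <<'E'
from h import *
Z=dict(canister=80,cap_center=159,stand=12,label=96,scanner_window=66,regulator=20,reagent_bottle=60,tip_box=40)
for cam in("scene","side"):
    for n,z in Z.items():
        for r in outline_of(n,cam)[:4]:
            print(cam,n,round(r["conf"],2),np.round(r["uv"]),r["pixels"].sum(),at_z(cam,r["uv"],z)[0].round())
E
```

```text
scene canister 0.65 [290. 192.] 315 [533.  50.  80.]
scene cap_center 0.6 [291. 176.] 172 [530.  46. 159.]
scene cap_center 0.59 [256. 223.] 149 [ 643. -103.  159.]
scene cap_center 0.53 [273. 173.] 89 [502.   1. 159.]
scene cap_center 0.5 [247. 181.] 103 [506. -80. 159.]
scene stand 0.62 [286. 210.] 779 [549.  38.  12.]
scene label 0.81 [289. 192.] 429 [542.  42.  96.]
scene label 0.16 [191. 184.] 482 [ 419. -228.   96.]
scene scanner_window 0.83 [294. 244.] 867 [693.  -3.  66.]
scene scanner_window 0.67 [328. 157.] 263 [431. 232.  66.]
scene regulator 0.58 [325. 153.] 224 [380. 256.  20.]
scene regulator 0.33 [289. 191.] 386 [492.  72.  20.]
scene reagent_bottle 0.64 [191. 183.] 492 [ 390. -224.   60.]
scene reagent_bottle 0.29 [290. 194.] 321 [527.  54.  60.]
scene tip_box 0.92 [126. 226.] 1618 [ 466. -448.   40.]
side canister 0.87 [220. 218.] 694 [547.  47.  80.]
side cap_center 0.76 [267. 261.] 222 [328. 172. 159.]
side cap_center 0.71 [236. 211.] 171 [470.  79. 159.]
side cap_center 0.69 [173. 265.] 264 [480. 283. 159.]
side cap_center 0.53 [218. 196.] 229 [539.  56. 159.]
side stand 0.65 [223. 244.] 1312 [527.  65.  12.]
side label 0.76 [222. 215.] 739 [535.  50.  96.]
side scanner_window 0.66 [192. 199.] 1019 [665.  15.  66.]
side regulator 0.79 [221. 319.] 790 [390. 257.  20.]
side regulator 0.42 [220. 218.] 693 [589.  -4.  20.]
side tip_box 0.69 [334. 149.] 1082 [ 470. -455.   40.]
side tip_box 0.26 [219. 215.] 647 [583.   5.  40.]
```

Candidates for the cap: grey on top of the canister, scene (291,176), and loose caps on the bench: pink (247,182) and (256,225), teal (273,172) and (334,202). The grey one on the canister is meant. It is at about (537,50), and the scanner is at (294,240). I'll move the wrist camera over it for the close check.

```bash
python3 -m jog '[[[1,3.6,-3.26,-0.7,0],[1,3.6,-3.26,-0.7,0],[1,3.6,-3.26,-0.7,0],[1,3.6,-3.26,-0.7,0],[1,3.6,-3.26,-0.7,0],[1,3.6,-3.26,-0.7,0],[1,3.6,-3.26,-0.7,0],[1,3.6,-3.26,-0.7,0],[1,3.6,-3.26,-0.7,0],[1,3.6,-3.26,-0.7,0],[1,3.6,-3.26,0,0],[1,3.6,-3.26,0,0],[1,3.6,-3.26,0,0],[1,3.6,-3.26,0,0],[1,0,0,0,0],[1,0,0,0,0]]]'
python3 - <<'E'
from h import *
st=readout.get_state();print(st["eef_pos"],st["eef_rot"],st["qpos"])
a=cams.camera("wrist")
cv2.imwrite("pics/w1.png",cv2.resize(a,None,fx=1.5,fy=1.5))
for n,z in dict(canister=137,cap_center=169,stand=12,label=96,scanner_window=95).items():
    for r in outline_of(n,"wrist")[:4]:
        c=cv2.minEnclosingCircle(np.argwhere(r["pixels"])[:,::-1].astype(np.float32))
        print(n,round(r["conf"],2),np.round(r["uv"]),r["pixels"].sum(),at_z("wrist",r["uv"],z,st)[0].round(1),"circ",np.round(c[0]),round(c[1]),at_z("wrist",c[0],z,st)[0].round(1))
E
```

```text
clock: 2.9
eef_pos: [537.7, 46.2, 259.5]
eef_rot: [0.974, 0.225, -0.0, 0.0]
contact_force: [-0.1, 0.2, -0.1]
opening: 1.003
gripper_force: 0.0
[537.68681148  46.1757868  259.47017105] [ 9.74439341e-01  2.24650589e-01 -2.26162811e-04  1.81074320e-04] [-1.35449497e-02 -1.56040160e-01  1.81030480e+00 -4.60924568e-04
  1.48768124e+00  1.10412081e+00]
canister 0.6 [346.  70.] 4598 [664.3  18.5 137. ] circ [345.  70.] 46 [664.4  19.9 137. ]
canister 0.56 [248. 159.] 1289 [551.9  63.3 137. ] circ [247. 172.] 32 [540.7  58.1 137. ]
cap_center 0.83 [214. 247.] 707 [470.2  58.  169. ] circ [213. 244.] 15 [472.8  59.7 169. ]
cap_center 0.83 [168.  82.] 922 [586.3 151.3 169. ] circ [168.  84.] 18 [585.  150.6 169. ]
cap_center 0.67 [352. 176.] 795 [583.9 -22.8 169. ] circ [350. 175.] 16 [584.  -21.3 169. ]
cap_center 0.61 [244. 184.] 1700 [536.   58.1 169. ] circ [247. 184.] 24 [537.2  55.8 169. ]
stand 0.87 [250. 141.] 4012 [554.6  64.7  12. ] circ [249. 158.] 49 [534.2  56.8  12. ]
label 0.73 [250. 163.] 1436 [542.6  56.6  96. ] circ [248. 173.] 33 [532.   54.4  96. ]
label 0.39 [246. 183.] 1718 [521.2  51.3  96. ] circ [248. 184.] 24 [520.4  49.2  96. ]
scanner_window 0.82 [348.  71.] 4694 [672.5   8.6  95. ] circ [345.  70.] 46 [672.3  12.   95. ]
```

View pics/w1.png

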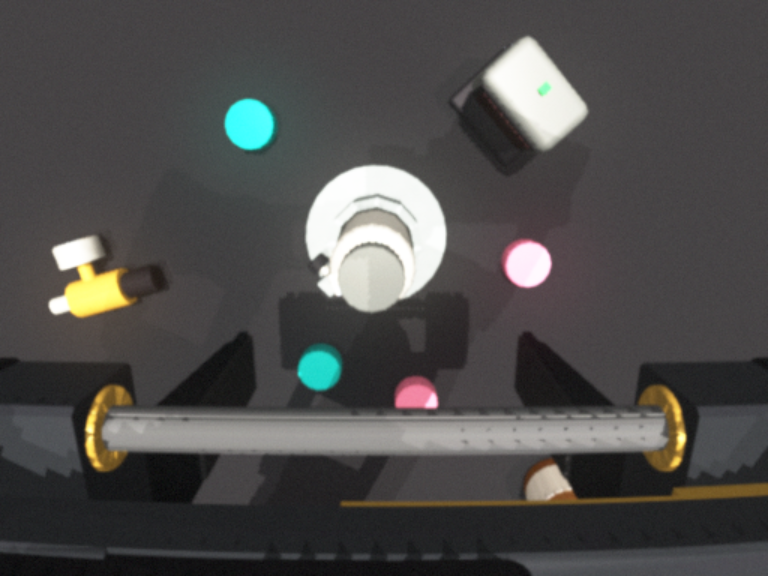

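The picture shows the grey cap at (372,278), well apart from the teal and pink ones on the bench. The scanner top has corners around (482,80), (527,38), (587,108) and (545,152), with the window side to the lower left. The label isn't visible from here, so I'll crop it from the side and scene views.

```bash
python3 - <<'E'
from h import *
st=readout.get_state()
a=cams.camera("side")[175:270,180:265];b=cams.camera("wrist")[90:225,190:305]
m=np.hstack([cv2.resize(x,(400,int(400*x.shape[0]/x.shape[1])),interpolation=cv2.INTER_CUBIC)[:440] for x in(a,b)])
cv2.imwrite("pics/m.png",m)
for f in[(482,80),(545,152),(527,38),(587,108)]: print(f,at_z("wrist",np.array(f)/1.5,95,st)[0].round(1))
# project axis hypothesis into side & wrist
for x,y in[(537,56)]:
    P=[(x,y,169),(x,y,137),(x,y,96),(x,y,12)]
    for c in("side","scene","wrist"): print(c,proj(c,P,st).round(1).tolist())
E
```

```text
(482, 80) [675.6  40.4  95. ]
(545, 152) [653.4 -21.5  95. ]
(527, 38) [713.  26.  95.]
(587, 108) [692.4 -33.1  95. ]
side [[218.3, 192.6], [219.1, 203.1], [220.1, 216.1], [222.1, 240.9]]
scene [[295.7, 175.2], [294.3, 181.9], [292.7, 190.0], [289.7, 205.1]]
wrist [[246.1, 183.9], [247.1, 176.1], [248.1, 168.1], [249.6, 156.2]]
```

View pics/m.png

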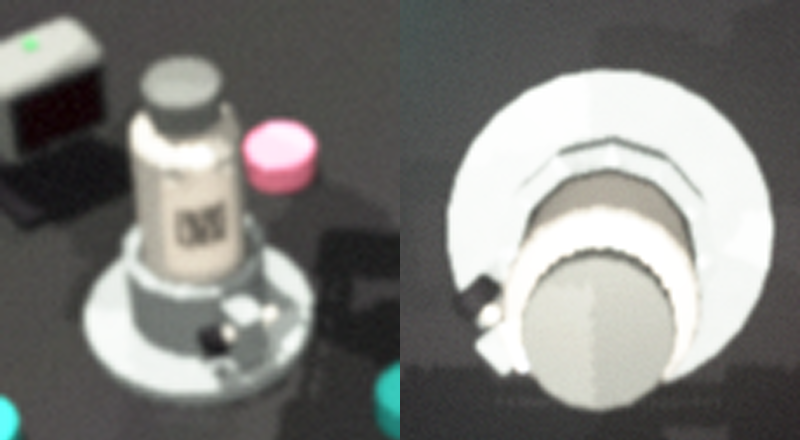

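```bash
python3 -m jog '[[[1,0.37,-0.91,0,0],[1,0,0,0,-10.7],[1,0,0,0,-10.7],[1,0,0,0,-10.7],[1,0,0,0,-10.7],[1,0,0,0,-10.7],[1,0,0,0,-10.7],[1,0,0,0,-10.7],[1,0,0,0,-10.7],[1,0,0,0,-10.7],[1,0,0,0,-10.7],[1,0,0,0,-10.7],[1,0,0,0,-10.7],[1,0,0,0,-10.7],[1,0,0,0,-10.7],[1,0,0,0,-10.7],[1,0,0,0,-10.7],[1,0,0,0,-10.7],[1,0,0,0,-10.7],[1,0,0,0,-10.7]]]'
python3 -m jog '[[[1,0,0,0,0],[1,0,0,0,0]]]'
python3 - <<'E'
from h import *
st=readout.get_state();print(st["eef_pos"],R.from_quat(st["eef_rot"]).as_matrix()[:2,0],st["qpos"])
a=cams.camera("wrist")
for n,z in dict(canister=137,cap_center=169,label=96).items():
    for r in outline_of(n,"wrist")[:5]:
        c=cv2.minEnclosingCircle(np.argwhere(r["pixels"])[:,::-1].astype(np.float32))
        print(n,round(r["conf"],2),np.round(r["uv"]),r["pixels"].sum(),at_z("wrist",r["uv"],z,st)[0].round(1),"circ",np.round(c[0]),round(c[1]),at_z("wrist",c[0],z,st)[0].round(1))
P=[(537,56,169)]+[(537+28*np.cos(t),56+28*np.sin(t),z) for t in np.radians([130,143,156]) for z in(137,110)]
print(proj("wrist",P,st).round(1).tolist())
u,v=proj("wrist",[(537,56,137)],st)[0].astype(int);print(u,v)
b=a[v-60:v+60,u-70:u+70]
cv2.imwrite("pics/w2.png",cv2.resize(b,None,fx=5,fy=5,interpolation=cv2.INTER_CUBIC))
E
```

```text
clock: 5.8
eef_pos: [537.1, 56.8, 259.5]
eef_rot: [-0.42, 0.908, 0.0, 0.0]
contact_force: [0.0, 0.6, 0.1]
opening: 0.999
gripper_force: 0.0
clock: 6.05
eef_pos: [537.2, 56.5, 259.6]
eef_rot: [-0.416, 0.91, 0.0, 0.0]
contact_force: [-0.3, -0.6, 0.5]
opening: 1.002
gripper_force: 0.0
[537.18323707  56.50659832 259.56040971] [-0.65461755 -0.75596022] [ 5.33380859e-03 -1.55253367e-01  1.80946021e+00  1.28337301e-04
  1.48739896e+00 -2.42259294e+00]
cap_center 0.94 [166. 100.] 882 [544.2 -48.7 169. ] circ [167.  99.] 18 [542.7 -48.7 169. ]
cap_center 0.9 [334.  84.] 874 [430.9  32.2 169. ] circ [333.  84.] 17 [431.4  31.4 169. ]
cap_center 0.8 [277.  30.] 897 [439.5 -30.2 169. ] circ [278.  28.] 18 [438.  -30.3 169. ]
cap_center 0.74 [296. 246.] 696 [545.  121.8 169. ] circ [298. 247.] 16 [544.1 124.4 169. ]
cap_center 0.68 [255. 186.] 1691 [535.9  54.4 169. ] circ [256. 184.] 24 [534.5  54.1 169. ]
label 0.75 [256. 163.] 1358 [530.9  49.4  96. ] circ [257. 172.] 32 [536.8  57.4  96. ]
[[255.3, 187.8], [284.0, 184.2], [281.9, 178.2], [284.4, 177.8], [282.3, 172.3], [283.3, 171.5], [281.3, 166.4]]
255 179
```

View pics/w2.png

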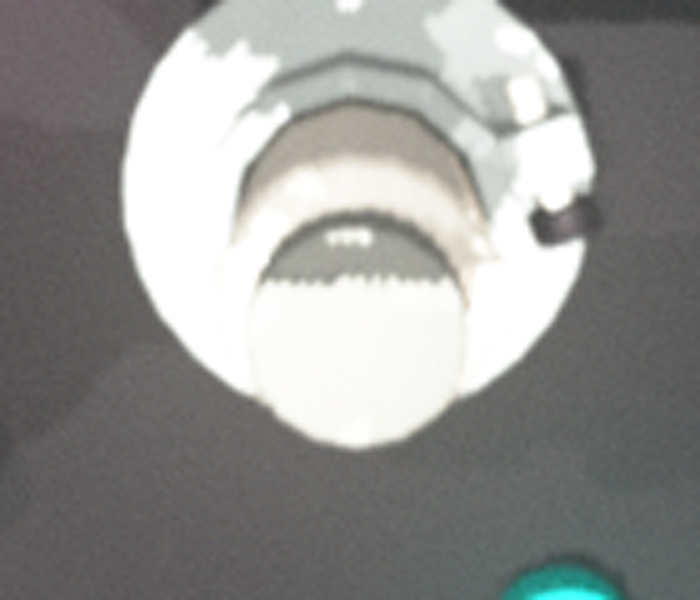

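The label's edge shows at the right of the wall, around (475,250), which matches a label azimuth of about 143°. The two opposite views put the axis at about (536,55). Next I descend and grip the wall.

```bash
python3 -m jog '[[[1,0.16,0,0,0],[1,0,0,4.9,0],[1,0,0,5.0,0],[1,0,0,5.0,0],[1,0,0,0,0],[0.5,0,0,0,0],[0.4,0,0,0,0],[0.4,0,0,0,0],[0.4,0,0,0,0],[0.4,0,0,0,0],[0.4,0,0,0,0]]]'
```

```text
clock: 7.62
eef_pos: [536.6, 55.1, 112.0]
eef_rot: [-0.417, 0.909, -0.0, 0.0]
contact_force: [-4.9, -0.2, 10.4]
opening: 0.545
gripper_force: 32.1
```

```bash
python3 -m jog '[[[0.4,0,0,0,8],[0.4,0,0,0,10],[0.4,0,0,0,10],[0.4,0,0,0,10],[0.4,0,0,0,10],[0.4,0,0,0,10],[0.4,0,0,0,10],[0.4,0,0,0,10],[0.4,0,0,0,10]]]'
python3 - <<'E'
from h import *
st=readout.get_state();print(st["moment"],st["contact_force"],R.from_quat(st["eef_rot"]).as_matrix()[:2,0])
a=cams.camera("scene")
b=cams.camera("side")
m=np.hstack([cv2.resize(x,(400,400),interpolation=cv2.INTER_CUBIC) for x in(a[140:230,250:340],b[165:265,170:270])])
cv2.imwrite("pics/m2.png",m)
E
```

```text
clock: 8.75
eef_pos: [536.7, 54.2, 112.4]
eef_rot: [0.333, 0.943, -0.001, 0.001]
contact_force: [-4.1, -4.1, 8.2]
opening: 0.539
gripper_force: 28.5
[-0.34044846  0.3924104   0.61012514] [-4.10162998 -4.12070227  8.24385834] [-0.7775594   0.62880572]
```

View pics/m2.png

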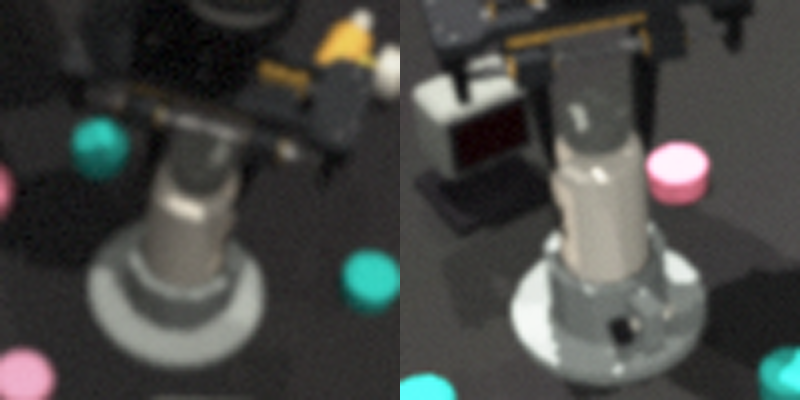

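The canister turned with the grip and didn't slip (moment 0.61 N m). The label edge is now at the left of the wall in the side crop, around (578,210).

```bash
python3 -m jog '[[[0.4,0,0,0,10],[0.4,0,0,0,10],[0.4,0,0,0,10],[0.4,0,0,0,10],[0.4,0,0,0,10],[0.4,0,0,0,10],[0.4,0,0,0,10],[0.4,0,0,0,5],[0.4,0,0,0,0],[0.4,0,0,0,0]]]'
python3 - <<'E'
from h import *
st=readout.get_state();print(st["moment"],R.from_quat(st["eef_rot"]).as_matrix()[:2,0])
a=cams.camera("scene")
x=a[155:215,260:320]
cv2.imwrite("pics/m3.png",cv2.resize(x,(600,600),interpolation=cv2.INTER_CUBIC))
for t in(-50,-40,-30,-20,-10,0,10):
    c,s=np.cos(np.radians(t)),np.sin(np.radians(t))
    print(t,((proj("scene",[(536+28*c,55+28*s,z) for z in(75,96,120)])-[260,155])*10).round().tolist())
E
```

```text
clock: 10.1
eef_pos: [535.9, 54.0, 112.4]
eef_rot: [0.837, 0.547, -0.001, 0.001]
contact_force: [-6.6, -2.8, 9.6]
opening: 0.534
gripper_force: 28.9
[-0.62311482  0.94771474  0.28446346] [0.40166785 0.91578173]
-50 [[273.0, 453.0], [280.0, 414.0], [289.0, 368.0]]
-40 [[288.0, 459.0], [295.0, 420.0], [304.0, 374.0]]
-30 [[304.0, 463.0], [311.0, 424.0], [321.0, 378.0]]
-20 [[320.0, 464.0], [328.0, 425.0], [337.0, 379.0]]
-10 [[336.0, 464.0], [344.0, 425.0], [354.0, 379.0]]
0 [[351.0, 460.0], [360.0, 421.0], [370.0, 375.0]]
10 [[365.0, 455.0], [374.0, 416.0], [384.0, 370.0]]
```

View pics/m3.png

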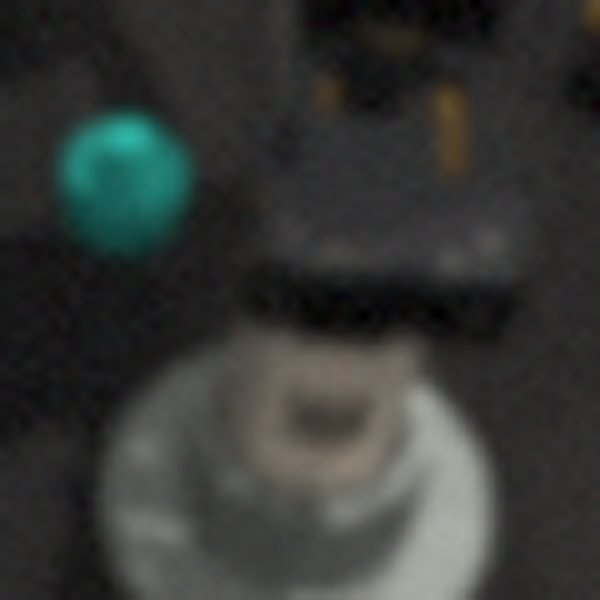

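The barcode is at about (325,415) and the label spans columns 262–390, which puts the label azimuth near -20°. The window's azimuth is also about -20°. I'll let it rest, release, rise to the cap and grip that.

```bash
python3 -m jog '[[[0.4,0,0,0,0],[0.4,0,0,0,0],[0.4,0,0,0,0],[0.4,0,0,0,0],[1,0,0,0,0],[1,0,0,0,0],[1,0,0,0,0],[1,0,0,-3.5,0],[1,0,0,0,0],[1,0,0,0,0]]]'
python3 - <<'E'
from h import *
st=readout.get_state();print(st["moment"],st["contact_force"],st["eef_pos"])
E
```

```text
clock: 11.4
eef_pos: [535.8, 55.0, 144.7]
eef_rot: [0.837, 0.546, -0.0, -0.0]
contact_force: [-0.5, -0.0, -0.3]
opening: 0.999
gripper_force: 0.0
[-0.03767351 -0.07642542  0.04680971] [-0.5082899  -0.04081065 -0.27734759] [535.75340908  55.00964539 144.71724205]
```

```bash
python3 -m jog '[[[0.2,0,0,0,0],[0.2,0,0,0,0],[0.2,0,0,0,0],[0.2,0,0,0,0],[0.2,0,0,0,0],[0.2,0,0,0,0]]]'; python3 -c "
from plant import readout as r;print(r.get_state()['moment'])"
python3 -m jog '[[[0.2,0,0,0,-4],[0.2,0,0,0,-4],[0.2,0,0,0,0]]]'; python3 -c "
from plant import readout as r;print(r.get_state()['moment'])"
python3 -m jog '[[[0.2,0,0,0,-4],[0.2,0,0,0,0]]]'; python3 -c "
from plant import readout as r;print(r.get_state()['moment'])"
```

```text
clock: 12.15
eef_pos: [536.2, 55.0, 145.6]
eef_rot: [0.838, 0.546, 0.0, 0.0]
contact_force: [0.6, 0.6, 0.0]
opening: 0.425
gripper_force: 0.0
[-0.05284453 -0.03579411 -0.00908762]
clock: 12.52
eef_pos: [536.2, 55.0, 145.6]
eef_rot: [0.798, 0.603, 0.0, 0.0]
contact_force: [-1.2, 0.2, 0.3]
opening: 0.206
gripper_force: 0.0
[ 1.86192444e-05 -7.24143848e-02 -3.22499912e-02]
clock: 12.78
eef_pos: [536.2, 55.0, 145.6]
eef_rot: [0.776, 0.63, 0.0, 0.0]
contact_force: [-0.9, 1.1, 0.4]
opening: 0.202
gripper_force: 0.0
[-0.0451982  -0.07153585 -0.02981439]
```

The fingers closed on nothing, so I need to look.

```bash
python3 - <<'E'
from h import *
st=readout.get_state()
a=cams.camera("scene");b=cams.camera("side");w=cams.camera("wrist")
m=np.hstack([cv2.resize(x,(260,390),interpolation=cv2.INTER_CUBIC) for x in(a[130:220,260:320],b[150:270,180:260])]+[cv2.resize(w,(280,390))[:, :]])
m=np.hstack([cv2.resize(a[140:220,250:330],(400,400),interpolation=cv2.INTER_CUBIC),cv2.resize(b[160:260,170:270],(400,400),interpolation=cv2.INTER_CUBIC)])
cv2.imwrite("pics/m4.png",m)
E
```

```text
(no output)
```

View pics/m4.png

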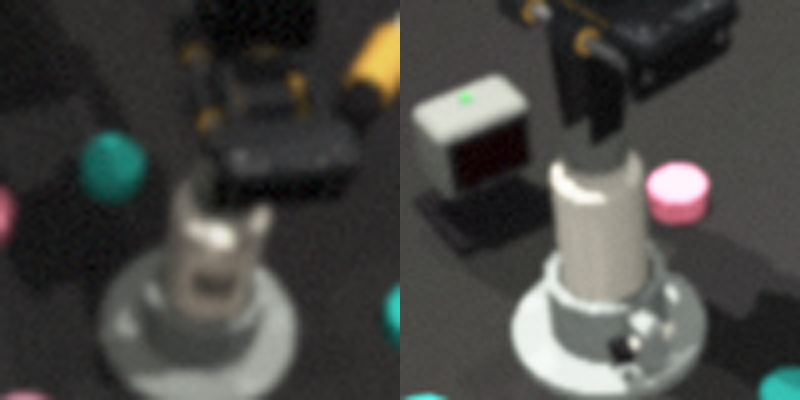

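```bash
python3 - <<'E'
from h import *
st=readout.get_state();print(st["eef_pos"],st["opening"],st["gripper_force"])
w=cams.camera("wrist");b=cams.camera("side")
for cam in("wrist","side"):
  for r in outline_of("cap_center",cam)[:6]:
    p=np.argwhere(r["pixels"])[:,::-1]
    print(cam,round(r["conf"],2),np.round(r["uv"]),len(p),p.min(0),p.max(0))
Rt=R.from_quat(st["eef_rot"]).as_matrix()
for s in(-1,1): print("tip",proj("side",[st["eef_pos"]+Rt[:,1]*s*10],st),proj("wrist",[st["eef_pos"]+Rt[:,1]*s*10],st))
t=np.radians(np.arange(0,360,45));ring=np.c_[536+20*np.cos(t),55+20*np.sin(t),0*t]
for z in(149,169):
  for c in("side","wrist"):q=proj(c,ring+[0,0,z],st);print(z,c,q.min(0).round(),q.max(0).round())
m=np.hstack([cv2.resize(w[90:290,156:356],(400,400)),cv2.resize(b[160:220,190:250],(400,400),interpolation=cv2.INTER_CUBIC)])
cv2.imwrite("pics/m5.png",m)
E
```

```text
[536.19971852  54.98299211 145.57950319] 0.20135565534477382 0.0
wrist 0.74 [269.  25.] 1737 [247   2] [290  51]
wrist 0.67 [254. 225.] 2923 [223 198] [291 272]
wrist 0.57 [127. 210.] 1354 [109 190] [151 230]
side 0.74 [236. 210.] 172 [232 202] [246 215]
side 0.7 [217. 197.] 180 [210 191] [226 204]
side 0.63 [173. 267.] 228 [167 259] [183 276]
side 0.59 [284. 237.] 205 [277 228] [292 243]
side 0.52 [268. 258.] 236 [260 252] [275 268]
tip [[222.19735769 202.09388107]] [[241.16489798 225.39246666]]
tip [[216.6634971  198.39818227]] [[273.57669508 225.41298488]]
149 side [211. 194.] [228. 204.]
149 wrist [225. 196.] [289. 257.]
169 side [210. 187.] [227. 198.]
169 wrist [222. 206.] [293. 272.]
```

View pics/m5.png

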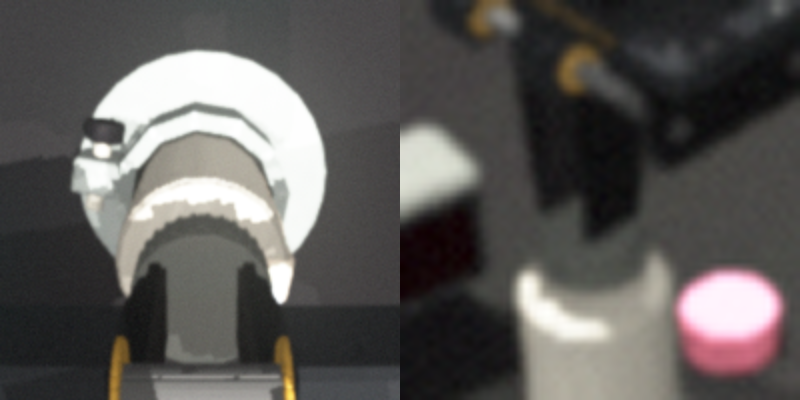

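The wrist crop shows the fingers over the cap at (150,300) and (245,300), and the side crop shows them ending at the cap's top plane, around (600,230). FK says z = 145 with no force, so the fingers may have slipped past the cap surface. I'll open gently and watch the forces.

```bash
python3 -m jog '[[[0.3,0,0,0,0],[0.3,0,0,0,0],[0.3,0,0,0,0]]]'; python3 -m jog '[[[0.4,0,0,0,0],[0.4,0,0,0,0]]]';python3 -m jog '[[[0.5,0,0,0,0],[0.5,0,0,0,0],[0.5,0,0,0,0]]]'
```

```text
clock: 13.5
eef_pos: [536.2, 55.0, 145.6]
eef_rot: [0.776, 0.631, 0.0, -0.0]
contact_force: [-0.6, 0.8, -0.2]
opening: 0.298
gripper_force: 0.0
clock: 13.75
eef_pos: [536.2, 55.0, 145.6]
eef_rot: [0.776, 0.631, 0.0, -0.0]
contact_force: [0.3, -0.3, -0.6]
opening: 0.392
gripper_force: 0.0
clock: 14.12
eef_pos: [536.2, 55.0, 145.6]
eef_rot: [0.776, 0.631, -0.0, 0.0]
contact_force: [0.6, 0.8, -0.3]
opening: 0.5
gripper_force: 0.0
```

There was no contact anywhere, so the tips are above the cap (z > 169) while FK says 145.6. The wall grip also read 52 mm with a 10 N upward push, which means the pads were on the shoulder at z ≈ 138 while FK said 112. The real fingertips are therefore about 26 mm short of the stated TCP. I'll go about 24 mm lower and grip again.

```bash
python3 -m jog '[[[1,0,0,0,0],[1,0,0,0,0],[1,0,0,0,0],[1,0,0,1.2,0],[1,0,0,1.2,0],[1,0,0,0,0],[1,0,0,0,0]]]'; python3 -m jog '[[[0.5,0,0,0,0],[0.5,0,0,0,0],[0.5,0,0,0,0],[0.3,0,0,0,0],[0.3,0,0,0,0],[0.3,0,0,0,0],[0.3,0,0,0,0]]]'
python3 - <<'E'
from h import *
st=readout.get_state();print(st["moment"])
E
```

```text
clock: 15.0
eef_pos: [536.1, 55.0, 121.3]
eef_rot: [0.776, 0.631, -0.0, -0.0]
contact_force: [-0.0, 0.1, 0.3]
opening: 1.001
gripper_force: 0.0
clock: 15.88
eef_pos: [536.2, 55.0, 121.5]
eef_rot: [0.776, 0.631, 0.0, 0.0]
contact_force: [0.2, 0.2, 0.3]
opening: 0.411
gripper_force: 30.0
[-0.00832833 -0.06164443 -0.03821661]
```

The cap is gripped at 39 mm and 30 N with no side load. Now I try it gently.

```bash
M='from plant import readout as r;s=r.get_state();print(s["moment"][2],s["opening"])'
python3 -m jog '[[[0.3,0,0,0,-4],[0.3,0,0,0,0]]]' | head -1; python3 -c "$M"
python3 -m jog '[[[0.3,0,0,0,-4],[0.3,0,0,0,0]]]'| head -1; python3 -c "$M"
```

```text
clock: 16.12
-0.011363279252256636 0.4102128590080875
clock: 16.38
-0.05195689599735171 0.40668251948597633
```

```bash
M='from plant import readout as r;s=r.get_state();print(s["moment"][2],s["opening"],s["gripper_force"])'
python3 -m jog '[[[0.3,0,0,0,-4],[0.3,0,0,0,0]]]' | head -1; python3 -c "$M"
python3 -m jog '[[[0.3,0,0,0,-3],[0.3,0,0,0,0]]]'| head -1; python3 -c "$M"
```

```text
clock: 16.62
-0.02056095865156834 0.41065626810505607 29.999761248473078
clock: 16.88
-0.061390149891742934 0.41383681607436945 29.999935664527584
```

```bash
M='from plant import readout as r;s=r.get_state();print(s["moment"][2],s["opening"],s["gripper_force"])'
python3 -m jog '[[[0.3,0,0,0,-3],[0.3,0,0,0,0]]]' | head -1; python3 -c "$M"
python3 -m jog '[[[0.3,0,0,0,-3],[0.3,0,0,0,0]]]'| head -1; python3 -c "$M"
```

```text
clock: 17.12
-0.1486975838146098 0.4093245542289351 30.00001538952347
clock: 17.38
-0.21772304819018418 0.41082920880367724 29.999925236043055
```

```bash
M='from plant import readout as r;s=r.get_state();print(s["moment"],s["opening"],s["gripper_force"],s["contact_force"])'
python3 -c "$M"; python3 -m jog '[[[0.3,0,0,0,-3],[0.3,0,0,0,0]]]' | head -1; python3 -c "$M"; python3 -m jog '[[[0.3,0,0,0,0],[0.3,0,0,0,0]]]' | head -1; python3 -c "$M"
```

```text
[-1.14853169  0.02687784 -0.21772305] 0.41082920880367724 29.999925236043055 [-0.80245677 -6.16371969  0.6347122 ]
clock: 17.62
[-1.11727265  0.02880998 -0.4228463 ] 0.41059318015036883 29.99981461412972 [-1.14343637 -6.1179693   1.31679931]
clock: 17.88
[-1.15261892  0.07454217 -0.43493204] 0.41245423493703826 30.000033910910133 [-4.34268715e-03 -6.02022225e+00  2.21303559e-01]
```

Torque builds to -0.43 N m, so that's the dead stop and the thread is left-handed. I'll turn the other way, watching the torque.

```bash
M='from plant import readout as r;s=r.get_state();print(s["moment"],s["opening"],s["gripper_force"],s["contact_force"])'
python3 -m jog '[[[0.3,0,0,0,6],[0.3,0,0,0,6],[0.3,0,0,0,6],[0.3,0,0,0,6],[0.3,0,0,0,6],[0.3,0,0,0,6],[0.3,0,0,0,6],[0.3,0,0,0,0]]]' | head -1; python3 -c "$M"; python3 -m jog '[[[0.3,0,0,0,6],[0.3,0,0,0,6],[0.3,0,0,0,6],[0.3,0,0,0,6],[0.3,0,0,0,0]]]' | head -1; python3 -c "$M"
```

```text
clock: 18.88
[ 0.06682303 -0.12736806  0.01747882] 0.41321368408162934 30.000639831705485 [-0.1094523   0.09223061 -0.52358115]
clock: 19.5
[ 0.10007913 -0.08851768 -0.02252855] 0.40991495339698497 30.00042840692913 [ 1.12731767  0.24891141 -0.44946969]
```

```bash
M='from plant import readout as r;s=r.get_state();print(s["moment"],s["contact_force"])'
python3 -m jog '[[[0.3,0,0,0,6],[0.3,0,0,0,6],[0.3,0,0,0,4],[0.3,0,0,0,0]]]' | head -1; python3 -c "$M"; python3 -m jog '[[[0.3,0,0,0,4],[0.3,0,0,0,0]]]' | head -1; python3 -c "$M"; python3 -m jog '[[[0.3,0,0,0,3],[0.3,0,0,0,0]]]' | head -1; python3 -c "$M"
```

```text
clock: 20.0
[0.04130328 0.07884916 0.0101593 ] [-0.62836823 -0.34572497  2.12373272]
clock: 20.25
[ 0.09006758 -0.0633145   0.00516273] [0.14670323 0.4118592  3.44897063]
clock: 20.5
[ 0.05897298 -0.05975302  0.05572089] [ 0.65266134 -0.91509608  3.93255122]
```

```bash
M='from plant import readout as r;s=r.get_state();print(s["moment"],s["contact_force"],s["eef_pos"])'
python3 -m jog '[[[0.3,0,0,0,3],[0.3,0,0,0,0]]]' | head -1; python3 -c "$M"; python3 -m jog '[[[0.3,0,0,0,3],[0.3,0,0,0,0]]]' | head -1; python3 -c "$M"; python3 -m jog '[[[0.3,0,0,-0.3,0],[0.3,0,0,0,0]]]' | head -1; python3 -c "$M"
```

```text
clock: 20.75
[ 0.03445061 -0.14259329 -0.01971836] [ 1.11733598 -0.01639742  3.32404902] [536.54707313  55.03453874 121.88079317]
clock: 21.0
[ 0.00108386 -0.18130782  0.00659179] [1.38124842 0.93104286 3.83278017] [536.45120276  54.98073212 121.7975763 ]
clock: 21.25
[-0.02617494 -0.11908483  0.00704386] [ 0.51892674 -0.44941407  2.19826775] [535.82058925  54.93781395 124.14801052]
```

```bash
M='from plant import readout as r;s=r.get_state();print(s["moment"],s["contact_force"],s["eef_pos"],s["opening"])'
python3 -m jog '[[[0.3,0,0,-0.4,0],[0.3,0,0,0,0]]]' | head -1; python3 -c "$M"; python3 -m jog '[[[0.3,0,0,-0.4,0],[0.3,0,0,0,0]]]' | head -1; python3 -c "$M"
```

```text
clock: 21.5
[ 0.01762677 -0.00833415 -0.01846046] [ 0.2819194  -0.1694274   0.21731743] [535.78779389  54.96013814 128.37198621] 0.4077175915834807
clock: 21.75
[0.0140347  0.03777734 0.02978098] [-0.10547775 -0.25266279  0.22140323] [536.2061311   55.08143033 132.89265897] 0.41341291520614126
```

It lifts free with no resistance and is still gripped. Lift on by about 85 mm, then check.

```bash
python3 -m jog '[[[0.3,0,0,-1,0],[0.3,0,0,-2,0],[0.3,0,0,-2,0],[0.3,0,0,-2,0],[0.3,0,0,-1.2,0],[0.3,0,0,-0.5,0],[0.3,0,0,0,0],[0.3,0,0,0,0],[0.3,0,0,0,0],[0.3,0,0,0,0]]]'
python3 - <<'E'
from h import *
st=readout.get_state()
a=cams.camera("scene");b=cams.camera("side");w=cams.camera("wrist")
c3=[cv2.resize(a[130:220,250:340],(400,400),interpolation=cv2.INTER_CUBIC),cv2.resize(b[150:250,170:270],(400,400),interpolation=cv2.INTER_CUBIC)]
cv2.imwrite("pics/m6.png",np.hstack(c3))
for cam in("side","scene","wrist"):
  for n in("cap_center","label"):
    for r in outline_of(n,cam)[:5]: print(cam,n,round(r["conf"],2),np.round(r["uv"]))
for z in(159,185,245,260):print(z,[proj(c,[(536,55,z)]).round().tolist() for c in("side","scene")])
for t in(-40,-30,-20,-10,0):
    c,s=np.cos(np.radians(t)),np.sin(np.radians(t)); print(t,((proj("scene",[(536+28*c,55+28*s,96)])-[250,130])*400/90).round())
E
```

```text
clock: 23.0
eef_pos: [536.0, 55.0, 219.1]
eef_rot: [0.998, 0.063, -0.0, -0.0]
contact_force: [-0.5, -0.7, -0.2]
opening: 0.41
gripper_force: 30.0
side cap_center 0.79 [283. 235.]
side cap_center 0.7 [269. 259.]
side cap_center 0.57 [237. 211.]
side cap_center 0.49 [174. 265.]
side label 0.8 [220. 216.]
side label 0.42 [222. 320.]
side label 0.32 [221. 242.]
scene cap_center 0.67 [301. 157.]
scene cap_center 0.58 [245. 181.]
scene cap_center 0.54 [253. 225.]
scene cap_center 0.52 [269. 172.]
scene label 0.93 [293. 192.]
wrist cap_center 0.75 [148. 113.]
wrist cap_center 0.68 [369. 150.]
wrist cap_center 0.58 [253. 246.]
wrist label 0.95 [254. 184.]
wrist label 0.6 [257. 144.]
159 [[[219.0, 196.0]], [[295.0, 177.0]]]
185 [[[218.0, 187.0]], [[296.0, 172.0]]]
245 [[[217.0, 166.0]], [[299.0, 158.0]]]
260 [[[216.0, 160.0]], [[299.0, 154.0]]]
-40 [[176. 298.]]
-30 [[183. 299.]]
-20 [[190. 300.]]
-10 [[197. 300.]]
0 [[204. 298.]]
```

View pics/m6.png

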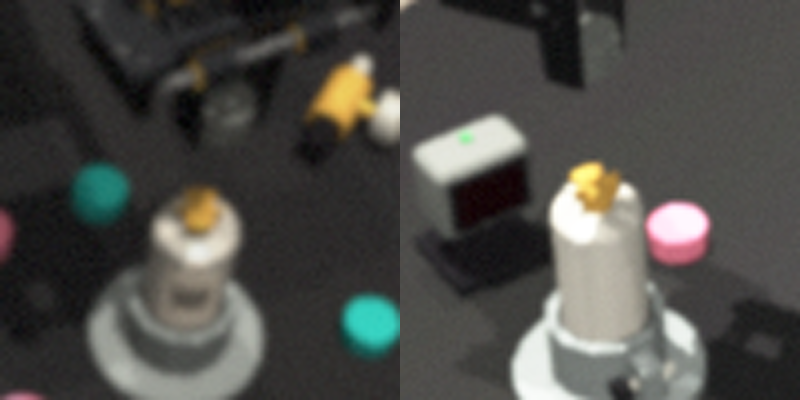

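The cap is held between the fingers, at (228,105) in the scene crop and (600,45) in the side crop. The brass valve is bare, and the barcode at (188,297) puts the label at about -20°, facing the scanner. The cap is roughly 95 mm above its seat, so I'm handing in.

```bash
python3 -c "
from plant import env;print(env.close_job())"
```

```text
the job is handed in; nothing more can be done
None
```

The job is handed in, with no verdict returned: the label faces the scanner to within a few degrees, the left-hand cap is off and held still in the gripper about 95 mm above its seat, and the bystanders were not touched.

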